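# Release the pink gem-stock drawer with the latch pin

### The arm

A 6-joint arm with a two-finger parallel gripper is mounted at the origin on the work surface. World frame = base frame: x ahead of the robot, y to its left, z up, the work surface at z = 0. Lengths are in mm, angles in rad, forces in N, time in s.
With the tool pointing down it reaches from about 400 to 825 mm from the base axis. Payload 7 kg.
Tool frame: the origin (TCP) lies at the very end of the fingers, on their centre line; the grasp point (between the pads) lies 19 mm behind it; z points along the fingers, y is the line along which they close (so a half turn about z gives the same grasp; the last joint's range is limited). The gripper opens to 88 mm and grips with 3 to 60 N. Pads are 19 mm wide; open, the fingers measure 130 mm over their backs; the gripper's body (78 mm by 193 mm) begins 47 mm behind the grasp point.
Start: joints at [-1.04, 0.359, 0.012, 0, -1.224, -0.288], TCP at [162.259, -655.185, 197.561] pointing down, gripper open.
Joint ranges: [-3.07, 3.07], [-1.43, 2.12], [-1.02, 1.25], [-3.03, 1.67], [-3.05, -0], [-3.03, 3.03]. Speed limits (rad/s): [2.39, 2.39, 3.01, 3.14, 3.14, 3.14].

### API

Orientations are given as a unit quaternion [x, y, z, w].
In Python, from plant import bot gives the robot as it stands. Calls block until the motion is done:
- bot.move_ptp(position, orientation): joint-space move of the TCP to a pose.
- bot.line_to(position, velocity=150, ori=None): straight line of the TCP; ori=None keeps the orientation; velocity is the mean speed in mm/s.
- bot.move_joints(angles): joint-space move.
- bot.move_gripper(opening, force=None): finger opening in mm; force is the grip in N (None keeps the last); returns when the fingers have stopped.
- bot.pause(seconds).
- bot.solve_ik(position, orientation): joint angles nearest the present ones, or None.
- bot.read_state(): the state.
- bot.camera(name): name is "scene" or "top"; returns the picture (384x512x3 uint8, red, green, blue); there is no depth.
- bot.get_calibration(name): a dict with "fx", "fy", "cx", "cy" (pixels), "view" (4x4, takes a point from world to camera coordinates). Camera axes: x right, y up, looking along -z (the intrinsics and any distortion apply to the point x, -y, -z); pixel columns grow to the right and rows downward; lengths in mm; the calibration is good to about 2 mm. A picture is of the moment at which its call begins. get_calibration takes no time and is no camera call.
A pose or a line that the arm cannot do raises bot.Unreachable and nothing moves.
- bot.close_job(): hands the job in; it is judged then, once.
The state is a dict: "t": time; "joint_pos": joint angles; "qvel": joint speeds; "tau": joint torques, N m; "tcp_pos": TCP position; "eef_rot": TCP orientation; "contact_force": force on the tool from outside, world axes, zero at the start; "moment": the same for the moment, N m; "width": finger opening in mm; "finger_force": force on a finger pad.
Only numpy, scipy, OpenCV 4.12 (cv2) and the standard library are available. Lean on these libraries where they do the work, as an engineer would, in place of code of your own. Each camera call takes 0.05 s, during which the arm holds its last target. There are 200 camera calls.

### The job

The drawer of the pink bead case on this jeweller's bench is held shut by a hidden spring latch. Take the red-handled release pin out of its wooden stand, push its rod down through the brass-ringed hole in the top of the pink case until the drawer springs open, then put the pin back upright in the stand hole it came from and let go. Keep the teal case's drawer shut.

Things in the scene. Friction and masses are not known exactly. Their poses are not given: they have to be found in the camera images.
- release_pin: Red-handled pin upright in one of two 20 mm through holes, 100 mm apart, of a fixed wood block 75x175 mm, 75 high (a yellow pin with 22 mm rod, too short, is in the other; which varies). Origin: underside centre of its brass flange, resting on the block's top; z up. Flange 40 mm diameter, 6 thick; handle 18 mm diameter, 6 to 60 mm above origin; rod 6 mm diameter, 55 mm down from origin. 55-115 g.
- pink_hole (a point): Centre of the 20 mm access hole, inside a thin brass ring of 52 mm, at the top surface of the pink-topped case, 80 mm above the table. Case 200 mm deep (x), 130 wide, fixed; axes: x away from its drawer front, z up. Hole is 35 mm behind the case's middle; three pink stones 14 mm high lie 80 to 97 mm in front of the hole. A like teal case stands beside it; which is left or right varies.
- pink_drawer (a joint): Drawer travel of the pink case, m: 0 latched shut, 0.05 sprung fully out along the case's -x (towards the robot), in under 1 s. Sprung latch plate 26x60 mm lies 40 mm below the top surface under the hole: gives at 4 N, lets go about 10 mm down at about 8 N, when the pin's flange is 5 mm above the case top; the flange stops flush on the top at 15 mm, about 10 N.
- teal_drawer (a joint): Drawer travel of the teal case, m, built like the pink one: 0 is latched shut, where it must stay; positive is out towards the robot.
There are look-alikes about, which are no part of the job. Leave any black look-alike of the part that bears teal_drawer alone.

How it is judged (in metres and radians):
On the way, in this order (a step that is already met when the one before it is completed fails the run):
1. the release pin's rod is at least 20 mm down the pink case's hole while its drawer is still shut (horizontal distance between release_pin and pink_hole below 0.018 m and z of release_pin in the frame of pink_hole below 0.035 m and value of joint pink_drawer below 0.005 m).
2. with the pin's rod in the hole, the pink drawer springs out by more than 40 mm (value of joint pink_drawer above 0.04 m and horizontal distance between release_pin and pink_hole below 0.025 m).
At the end, for the whole second after the job is handed in: The pink drawer is out by more than 40 mm, the teal drawer is shut (under 5 mm), and the release pin is at rest, upright within 10 degrees, within 20 mm of where it started in its stand hole (value of joint pink_drawer above 0.04 m and value of joint teal_drawer below 0.005 m and distance of release_pin from where it was at the start of the episode below 0.02 m and angle between release_pin's own z axis and vertical below 0.17 rad and linear speed of release_pin below 0.02 m/s); the robot touches nothing.
It fails at once if the teal case's drawer comes open (more than 10 mm) (value of joint teal_drawer above 0.01 m).
It also fails if it takes over 48 s, if anything falls off the work surface, if the arm or the gripper's body presses on something with over 40 N, if the wrist force passes 120 N, or if a joint passes its speed limit or range.

## Working session

There is one attempt and no reset: what is moved stays moved. The work goes in short steps, each a Python script; the robot and the scene stay as the last script left them, time stands still between calls to the robot, and variables do not carry over. Pictures are saved under pics/ and viewed, at most 10 in all, crops included, and the job is handed in when it is done.

```bash
ls; mkdir -p pics; python3 - <<'E'
from plant import bot
import cv2,numpy as np
for n in("scene","top"):
    im=bot.camera(n);cv2.imwrite(f"pics/{n}0.png",im[:,:,::-1])
    c=bot.get_calibration(n);print(n,{k:(np.round(v,3).tolist() if not isinstance(v,str) else v) for k,v in c.items()})
print(bot.read_state())
E
```

```text
pics
scene {'fx': 373.65, 'fy': 373.65, 'cx': 249.089, 'cy': 193.938, 'view': [[0.615, 0.788, -0.021, -195.548], [-0.426, 0.355, 0.832, 148.093], [0.663, -0.503, 0.554, -1287.874], [0.0, 0.0, 0.0, 1.0]]}
top {'fx': 409.11, 'fy': 409.11, 'cx': 257.014, 'cy': 188.823, 'view': [[-0.027, -1.0, -0.01, -42.086], [0.998, -0.027, 0.055, -414.332], [-0.056, -0.009, 0.998, -954.158], [0.0, 0.0, 0.0, 1.0]]}
{'t': 0.1, 'joint_pos': array([-1.03990073e+00,  3.59306080e-01,  1.11275537e-02, -2.84081332e-04,
       -1.22409084e+00, -2.88101866e-01]), 'qvel': array([-0.00176329, -0.00279019,  0.00303229, -0.00014849,  0.00060107,
       -0.001649  ]), 'tau': array([-8.45794330e-04, -5.84164345e+01,  2.93750310e+01,  7.01543301e+00,
        1.01907947e-02, -8.08079176e-05]), 'tcp_pos': array([ 162.12294955, -654.7398132 ,  196.71677274]), 'eef_rot': array([-1.21050869e-01,  9.92646023e-01,  7.28797149e-04, -1.70733109e-04]), 'contact_force': array([-0.37755401,  0.37853202,  0.64669191]), 'moment': array([-0.01166911,  0.02972265,  0.04904006]), 'finger_force': 0.0, 'width': 87.62440743863523}
```

View pics/scene0.png

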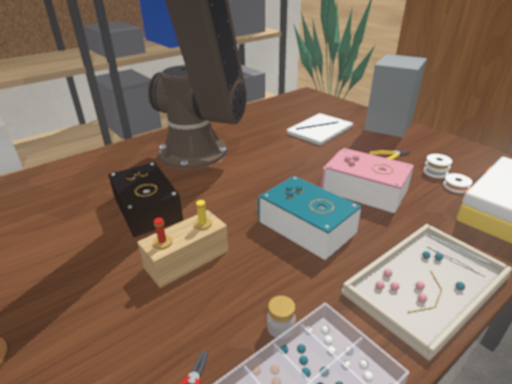

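View pics/top0.png

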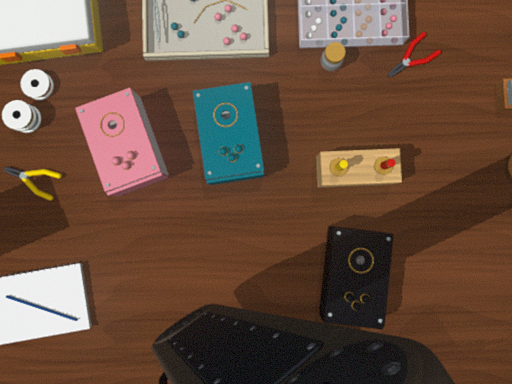

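The scene view shows the red pin at (160,230) in the stand, the pink case on the right at (370,175) and the teal case at (310,210). In the top view the red handle is at about (388,163), the yellow one at (342,164), the pink ring at (113,124), the teal ring at (225,115), and the black look-alike at (357,275).

```bash
cat > h.py <<'E'
import cv2,numpy as np
from plant import bot
def ray(n,uv):
    c=bot.get_calibration(n);V=np.array(c["view"]);R=V[:3,:3];t=V[:3,3]
    d=R.T@np.array([(uv[0]-c["cx"])/c["fx"],-(uv[1]-c["cy"])/c["fy"],-1.]);return -R.T@t,d/np.linalg.norm(d)
def onz(n,uv,z):
    o,d=ray(n,uv);return o+d*(z-o[2])/d[2]
def tri(a,b):
    (o1,d1),(o2,d2)=ray("top",a),ray("scene",b)
    s=np.linalg.lstsq(np.c_[d1,-d2],o2-o1,rcond=None)[0]
    p,q=o1+s[0]*d1,o2+s[1]*d2;return (p+q)/2,np.linalg.norm(p-q)
def proj(n,p):
    c=bot.get_calibration(n);V=np.array(c["view"]);q=V[:3,:3]@p+V[:3,3]
    return np.array([c["cx"]+c["fx"]*q[0]/-q[2],c["cy"]-c["fy"]*q[1]/-q[2]])
def hsv(im): return cv2.cvtColor(im,cv2.COLOR_RGB2HSV)
E
python3 - <<'E'
from h import *
ims={n:cv2.imread(f"pics/{n}0.png")[:,:,::-1].copy() for n in("top","scene")}
H=hsv(ims["top"])
# red blobs
for n,(x0,x1,y0,y1) in {"top":(360,410,140,190),"scene":(140,185,205,260)}.items():
    h=hsv(ims[n]);m=(((h[...,0]<6)|(h[...,0]>172))&(h[...,1]>170)&(h[...,2]>90)).astype(np.uint8)
    k=np.zeros_like(m);k[y0:y1,x0:x1]=1;m*=k
    ys,xs=np.nonzero(m);print(n,"red",len(xs),xs.min(),xs.max(),ys.min(),ys.max(),xs.mean(),ys.mean(),cv2.minAreaRect(np.c_[xs,ys].astype(np.float32)))
# pink
m=((H[...,0]>160)&(H[...,1]>60)&(H[...,2]>150)).astype(np.uint8);m[:, 175:]=0;m[:80]=0
cs,_=cv2.findContours(m,cv2.RETR_EXTERNAL,cv2.CHAIN_APPROX_NONE);c=max(cs,key=cv2.contourArea)
q=cv2.boxPoints(cv2.minAreaRect(c));print("pink px",q.round(1).tolist())
P=np.array([onz("top",p,80) for p in q]);print(P.round(1),[np.linalg.norm(P[i]-P[i-1]).round(1) for i in range(4)],P.mean(0))
# block top
m=((H[...,0]>12)&(H[...,0]<28)&(H[...,1]>50)&(H[...,2]>140)).astype(np.uint8);k=np.zeros_like(m);k[140:195,305:410]=1;m*=k
cs,_=cv2.findContours(m,cv2.RETR_EXTERNAL,cv2.CHAIN_APPROX_NONE);c=max(cs,key=cv2.contourArea)
q=cv2.boxPoints(cv2.minAreaRect(c));P=np.array([onz("top",p,75) for p in q]);print("block",q.round(1).tolist(),P.round(1),[np.linalg.norm(P[i]-P[i-1]).round(1) for i in range(4)],P.mean(0))
a=cv2.resize(ims["top"][80:200,70:180],None,fx=4.5,fy=4.5,interpolation=cv2.INTER_CUBIC)
b=cv2.resize(ims["top"][140:200,310:410],None,fx=4.5,fy=4.5,interpolation=cv2.INTER_CUBIC)
o=np.zeros((540,800,3),np.uint8);o[:,:400]=a[:,:400];o[:270,400:]=b[:,50:450];
s=cv2.resize(ims["scene"][205:265,135:220],None,fx=4.5,fy=4.5,interpolation=cv2.INTER_CUBIC);o[270:,400:782]=s
cv2.imwrite("pics/crop.png",o[:,:,::-1])
E
```

```text
top red 76 381 394 159 168 388.1842105263158 163.39473684210526 ((387.58831787109375, 163.3529510498047), (7.276068687438965, 14.067066192626953), 75.96376037597656)
scene red 157 153 164 217 241 159.40127388535032 228.19108280254778 ((158.50308227539062, 229.0553741455078), (24.35133934020996, 10.095542907714844), 86.8201675415039)
pink px [[73.5999984741211, 107.19999694824219], [129.6999969482422, 86.80000305175781], [161.89999389648438, 175.39999389648438], [105.80000305175781, 195.8000030517578]]
[[602.3 349.3  80. ]
 [644.6 223.7  80. ]
 [444.5 154.6  80. ]
 [403.  278.6  80. ]] [np.float64(211.4), np.float64(132.5), np.float64(211.7), np.float64(130.8)] [523.60506913 251.56044106  80.        ]
block [[319.3999938964844, 151.10000610351562], [400.0, 147.8000030517578], [401.29998779296875, 182.6999969482422], [320.79998779296875, 185.89999389648438]] [[ 489.3 -194.    75. ]
 [ 491.4 -371.9   75. ]
 [ 414.3 -371.4   75. ]
 [ 412.1 -194.3   75. ]] [np.float64(77.2), np.float64(177.9), np.float64(77.1), np.float64(177.1)] [ 451.78119968 -282.88290156   75.        ]
```

View pics/crop.png

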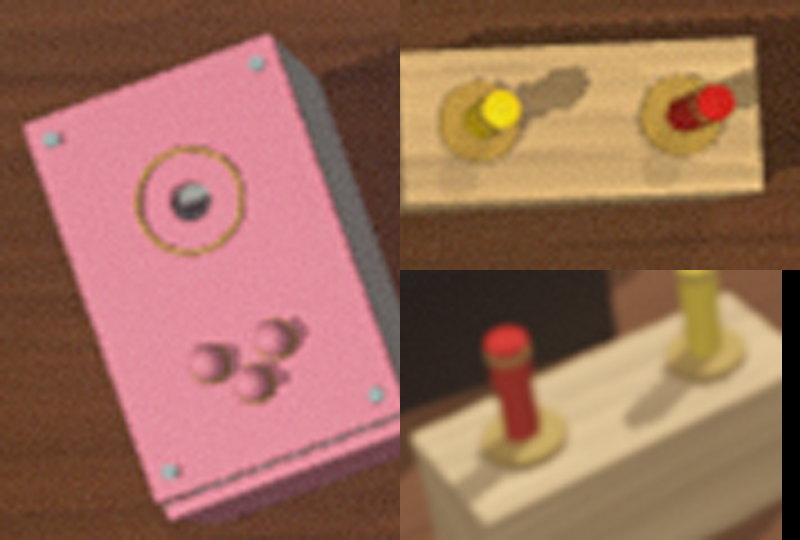

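```bash
python3 - <<'E'
from h import *
f=lambda x,y,ox,oy:((x+.5)/4.5-.5+ox,(y+.5)/4.5-.5+oy)
top=f(716-350,103,310,140);fl=f(684-350,115,310,140)
stop=f(508-400,342-270,135,205);sfl=f(525-400,434-270,135,205)
ring=f(190.5,201,70,80);print("top@135",onz("top",top,135),"flange@81",onz("top",fl,81))
print("tri handle top",tri(top,stop),"tri flange",tri(fl,sfl))
h=onz("top",ring,80);print("hole",h)
st=np.mean([onz("top",f(*p,70,80),88) for p in((212,362),(276,339),(255,382))],0);d=h-st;print("stones",st,np.linalg.norm(d[:2]),"yaw",np.arctan2(d[1],d[0]))
# hole from long side edges (pixels in crop): ring seen in scene
im=cv2.imread("pics/scene0.png")
print("proj hole scene",proj("scene",h), "flange", proj("scene",onz("top",fl,81)),sfl)
cv2.imwrite("pics/c2.png",cv2.resize(im[145:215,315:420],None,fx=6,fy=6,interpolation=cv2.INTER_CUBIC))
E
```

```text
top@135 [ 452.79278247 -331.32097011  135.        ] flange@81 [ 453.37224041 -332.88115242   81.        ]
tri handle top (array([ 453.32967584, -332.00212003,  131.76718546]), np.float64(0.7761543907421337)) tri flange (array([ 453.87366669, -332.9190579 ,   79.00333639]), np.float64(1.2477543669236457))
hole [561.43522958 263.99854238  80.        ]
stones [480.21437317 233.77339079  88.        ] 86.66249075697014 yaw 0.356256831450283
proj hole scene [381.64646416 168.28571236] flange [161.84210543 240.17514086] (162.38888888888889, 241.05555555555554)
```

View pics/c2.png

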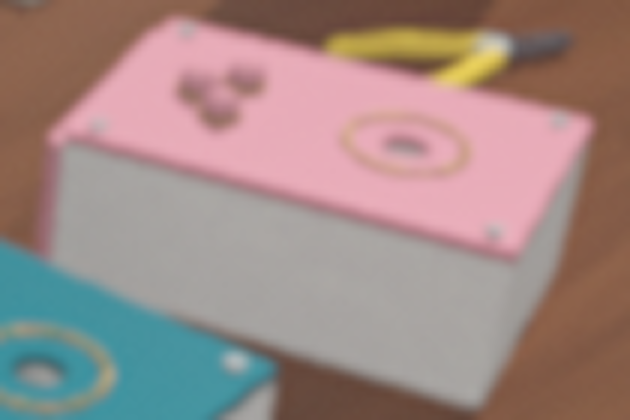

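The ring in the scene picture is at about (382.6,169.1), within 1 px of the projection of my hole estimate. The block (77x177), the case width and the 87 mm from stones to hole all check out. Next I grasp the pin, with the fingers closing along x and away from the yellow pin.

```bash
cat >> h.py <<'E'
from scipy.spatial.transform import Rotation as Ro
PIN=np.array([453.2,-332.4]);HOLE=np.array([561.4,264.0])
def down(s): 
    y=np.array([s,0,0.]);z=np.array([0,0,-1.]);return Ro.from_matrix(np.c_[np.cross(y,z),y,z]).as_quat()
def st():
    s=bot.read_state();print("t%.1f"%s["t"],s["tcp_pos"].round(1),"F",s["contact_force"].round(1),"w%.1f ff%.1f"%(s["width"],s["finger_force"]));return s
E
python3 - <<'E'
from h import *
for s in(1,-1):
    for p in(PIN,HOLE): 
        j=bot.solve_ik([*p,240],down(s));print(s,None if j is None else np.round(j,2))
E
```

```text
1 [-0.28  0.15 -0.17  0.   -1.25 -2.86]
1 [ 0.75  0.25 -0.05  0.   -1.27  2.39]
-1 [-0.28  0.15 -0.17  0.   -1.25  0.28]
-1 [ 0.75  0.25 -0.05  0.   -1.27 -0.75]
```

```bash
python3 - <<'E'
from h import *
q=down(-1)
bot.move_ptp([*PIN,240],q);st()
bot.line_to([*PIN,150],150)
im=bot.camera("scene");cv2.imwrite("pics/pre.png",cv2.resize(im[150:300,90:290],None,fx=3,fy=3)[:,:,::-1])
st()
E
```

```text
t1.7 [ 452.8 -333.   239.9] F [-0.1  0.2  0.1] w87.5 ff0.0
t2.5 [ 453.8 -333.   151.1] F [-0.5  0.4  0.3] w87.8 ff0.0
```

View pics/pre.png

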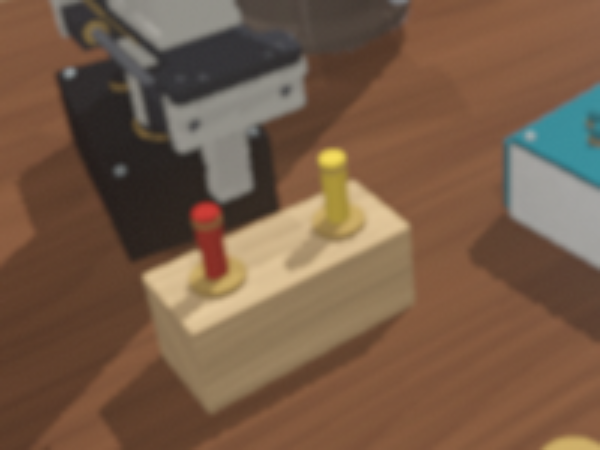

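The near finger tip is at crop (232,195), in line with the red pin, whose top is at crop (205,213). The yellow pin is clear. I go down and grasp.

```bash
python3 - <<'E'
from h import *
bot.line_to([*PIN,93],80);st()
bot.move_gripper(10,45);bot.pause(.3);s=st()
if 15<s["width"]<21:
    print(s["tcp_pos"])
    bot.line_to([*PIN,163],100);st()
    bot.line_to([*PIN,235],150);s=st()
    if s["width"]>15: 
        bot.line_to([*HOLE,235],250);bot.line_to([*HOLE,168],120);bot.pause(.3);st()
        im=bot.camera("scene");cv2.imwrite("pics/over.png",cv2.resize(im[90:220,290:430],None,fx=4,fy=4)[:,:,::-1])
        t=bot.camera("top");cv2.imwrite("pics/overt.png",cv2.resize(t[60:200,60:180],None,fx=4,fy=4)[:,:,::-1])
E
```

```text
t3.4 [ 453.6 -332.6   93.4] F [-0.4  0.2  0. ] w87.5 ff0.0
t4.8 [ 453.2 -332.4   93. ] F [ 0.7  0.7 -1.2] w16.4 ff45.0
[ 453.22771276 -332.39110917   92.98861449]
t5.6 [ 452.7 -332.1  162.3] F [ 0.4  0.  -1.1] w16.3 ff45.0
t6.3 [ 452.7 -332.   233.8] F [-0.5 -1.7 -2.2] w16.6 ff45.0
t9.9 [561.6 264.2 168.6] F [ 0.9 -0.9 -1.5] w15.9 ff45.0
```

View pics/over.png

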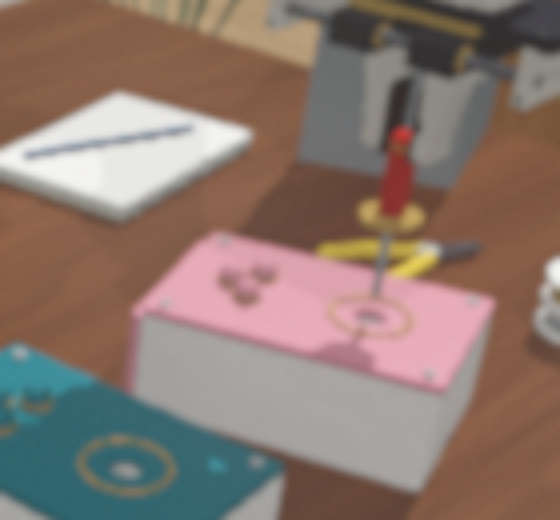

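The pin hangs over the case: handle top at crop (400,130), flange (390,215), rod tip (376,295), and hole (371,317). I compare this with the projection of a vertical pin.

```bash
python3 - <<'E'
from h import *
for z in(210,153.6,95.6,80): print(z,((proj("scene",np.array([561.6,264.2,z]))-[290,90]+.5)*4).round(0))
print(((proj("scene",np.array([571.6,264.2,95.6]))-[290,90]+.5)*4).round(0),((proj("scene",np.array([561.6,274.2,95.6]))-[290,90]+.5)*4).round(0))
E
```

```text
210 [406. 134.]
153.6 [389. 216.]
95.6 [373. 295.]
80 [369. 315.]
[386. 300.] [382. 290.]
```

View pics/overt.png

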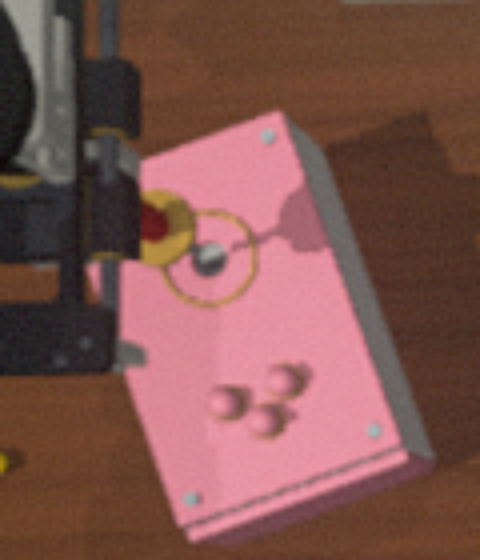

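The tip is within about 3 mm of the prediction over the hole and the pin is upright. I insert and press in steps.

```bash
python3 - <<'E'
from h import *
bot.line_to([*HOLE,145],40);st()
bot.line_to([*HOLE,130],40);s=st()
if np.abs(s["contact_force"]).max()<8:
    for z in(117,111,107,104,102.5):
        bot.line_to([*HOLE,z],20);s=st()
        if abs(s["contact_force"][2])>18: break
    bot.pause(.5)
    im=bot.camera("scene");cv2.imwrite("pics/press.png",cv2.resize(im[90:240,290:430],None,fx=4,fy=4)[:,:,::-1])
E
```

```text
t10.7 [561.5 264.  145.1] F [ 1.2  0.2 -1. ] w16.7 ff45.0
t11.2 [561.3 263.9 129.8] F [ 1.1  0.2 -1. ] w16.3 ff45.0
t12.0 [561.5 264.  117.1] F [ 0.4 -1.   0. ] w16.5 ff45.0
t12.5 [561.7 264.2 111.3] F [0.3 0.6 1.6] w16.5 ff45.0
t12.8 [561.7 264.2 107.3] F [ 0.8 -0.7  4. ] w16.6 ff45.0
t13.1 [561.8 264.2 104.4] F [-0.1  1.   4.9] w16.1 ff45.0
t13.4 [561.8 264.2 103.1] F [0.2 0.8 7. ] w16.7 ff45.0
```

View pics/press.png

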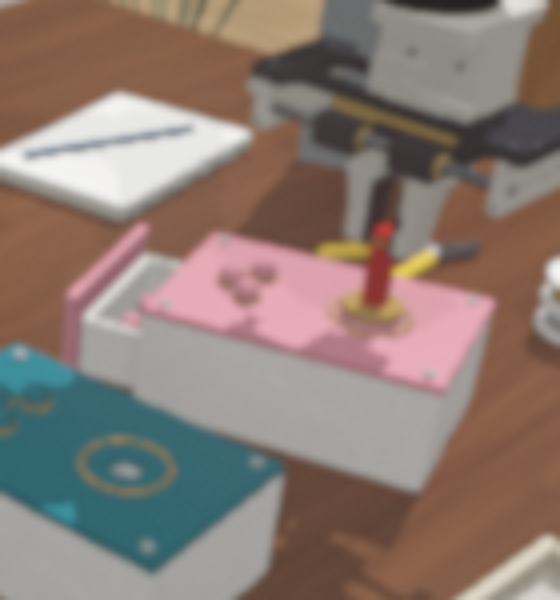

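The pink drawer, at crop (110,300), has sprung out and the teal case is shut. I return the pin.

```bash
python3 - <<'E'
from h import *
bot.line_to([*HOLE,165],80);bot.line_to([*HOLE,237],150);st()
bot.line_to([*PIN,237],250);bot.line_to([*PIN,165],120);bot.pause(.3);st()
bot.line_to([*PIN,135],40);s=st()
im=bot.camera("scene");cv2.imwrite("pics/back.png",cv2.resize(im[150:300,90:290],None,fx=3,fy=3)[:,:,::-1])
if np.abs(s["contact_force"]).max()<8:
    bot.line_to([*PIN,100],60);st()
    for z in(97,95.5,94.3,93.3):
        bot.line_to([*PIN,z],20);s=st()
        if s["contact_force"][2]>4: break
E
```

```text
t15.5 [560.8 263.8 235.9] F [-1.  -0.4 -1.2] w16.6 ff45.0
t19.1 [ 453.4 -332.5  165.6] F [-0.3  0.1 -1.1] w16.8 ff45.0
t20.0 [ 453.4 -332.5  135.2] F [ 0.2 -0.4 -0.5] w16.6 ff45.0
t20.8 [ 453.3 -332.5  100. ] F [-0.   0.4 -1.2] w16.7 ff45.0
t21.1 [ 453.2 -332.4   97.1] F [-0.4 -0.8 -1.5] w16.2 ff45.0
t21.3 [ 453.1 -332.4   95.5] F [ 0.1  0.1 -1.5] w16.5 ff45.0
t21.6 [ 453.1 -332.4   94.2] F [-0.3  0.2 -1.2] w16.2 ff45.0
t21.8 [ 453.1 -332.4   93.2] F [-0.4 -0.2 -1.1] w16.5 ff45.0
```

```bash
python3 - <<'E'
from h import *
bot.move_gripper(30);bot.move_gripper(80);st()
bot.line_to([*PIN,160],80);bot.line_to([*PIN,260],150);bot.pause(.5);st()
a=bot.camera("scene")
cv2.imwrite("pics/end.png",cv2.resize(a[130:290,90:430],None,fx=2.3,fy=2.3)[:,:,::-1])
E
```

```text
t23.3 [ 453.2 -332.4   93.3] F [-0.1  0.   0.4] w79.9 ff0.0
t25.6 [ 453.2 -332.4  259.8] F [ 0.  -0.9  0.7] w80.2 ff0.0
```

View pics/end.png

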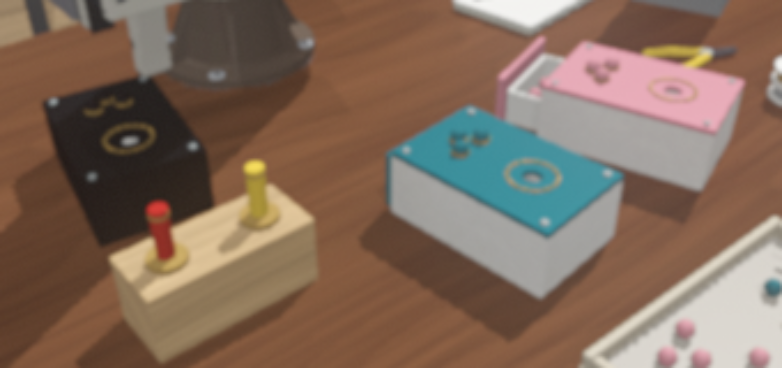

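The red pin stands upright in its stand hole, at (163,240) in the crop. The pink drawer is out at (520,85), the teal drawer is shut, and the arm is clear.

```bash
python3 -c "
from plant import bot
print(bot.close_job())"
```

```text
the job is handed in; nothing more can be done
None
```

The job is handed in at about 26 s on the robot's clock: the pink drawer sprang open, the red pin is back upright in its stand hole, and the teal drawer stayed shut, all as seen in the last picture (the hand-in returned no verdict).

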